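# Load a scraper into the sharpening jig and set the gauge on it

## Robot

A 6-joint arm with a two-finger parallel gripper is mounted at the origin on the work surface. World frame = base frame: x ahead of the robot, y to its left, z up, the work surface at z = 0. Lengths are in m, angles in rad, forces in N, time in s.
With the tool pointing down it reaches from about 0.375 to 0.925 m from the base axis. Payload 5.7 kg.
Tool frame: the origin (TCP) lies midway between the tips of the shut fingers; the grasp point (between the pads) lies 19 mm behind it (manip.grip_point_offset is the distance from the TCP to the grasp point, in m); z points along the fingers, y is the line along which they close (so a half turn about z gives the same grasp; the last joint's range is limited). The gripper opens to 88 mm and grips with 3 to 60 N. Pads are 20 mm wide; open, the fingers measure 115 mm over their backs; the gripper's body (75 mm by 178 mm) begins 61 mm behind the grasp point.
Start: joints at [1.054, 0.359, 1.51, -0, 1.272, -0.115], TCP at [0.235, 0.552, 0.223] pointing down, gripper open.
Joint ranges: [-2.97, 2.97], [-1.01, 2.36], [0.21, 2.38], [-0.96, 4.11], [0.2, 2.71], [-2.98, 2.98]. Speed limits (rad/s): [2.39, 2.39, 3.14, 3.14, 3.14, 3.14].

## Interface

Orientations are given as a unit quaternion [w, x, y, z].
In Python, from plant import sense, cams, ticket, manip gives the robot as it stands.
- The arm moves only by the tool drive_tool, never from a script. Its argument "series" is a list of rows, each a list of 2 entries, a list of its own where there are three numbers: the shift along the tool's x, y, z as a fraction of full scale, then the turn about the tool's z as a fraction of full scale. In form: [[[x, y, z], roll], ...]. A call has 1 to 12 rows; each row shifts and turns the commanded pose from where the row before left it, along the tool's axes as they then stand; what a row does not reach is not made up. Full scale, the value 1, is 0.2 m for a shift and 180 degrees for a turn. A row lasts 1/10 s, in which the tool goes at most 50 mm and 8.59 degrees, less where a joint would pass 70% of its speed; a pose out of reach is approached as far as the arm can. A call with a number of a shift or a turn outside -1 to 1 is refused whole. A call with a gripper value outside its range is refused whole. "hand" is the opening, from -1 (shut) to 1 (fully open), set as the call begins (left out, the last holds). The fingers move at their own pace and stop on an object; "squeeze" is the grip in N (left out, the last holds). Time passes only in rows, so rows that do not move let the fingers close. It gives the time, the measured TCP pose, the force, the opening and the grip force at its end, in the units of the state.
- sense(): the state, without advancing time (a new reading comes with each control period).
- cams.camera(name): name is "side" or "top"; returns the picture (480x640x3 uint8, red, green, blue); there is no depth.
- cams.camera_model(name): a dict with "fov_y" (degrees; the focal length in pixels is half the picture's height over the tangent of half this angle, whatever the lens; pixels are square), "cx", "cy" (the principal point, pixels), "distortion" ([k1, k2, p1, p2, k3] as OpenCV has them; the pictures are not rectified), "rvec" (rotation vector, rad) and "tvec" (3), from world to camera coordinates, as OpenCV has them. Camera axes: x right, y down, z forward; pixel columns grow to the right and rows downward; lengths in m; the calibration is good to about 2 mm. A picture is of the moment at which its call begins. camera_model takes no time and is no camera call.
- ticket.close_job(): hands the job in; it is judged then, once.
The state is a dict: "time_s": time; "joints": joint angles; "joint_velocities": joint speeds; "tau": joint torques, N m; "tool_pos": TCP position; "orientation": TCP orientation; "ft_force": force on the tool from outside, world axes, zero at the start; "wrist_torque": the same for the moment, N m; "grip_width": finger opening in m; "gripper_force": force on a finger pad.
Only numpy, scipy, OpenCV 4.12 (cv2) and the standard library are available. Lean on these libraries where they do the work, as an engineer would, in place of code of your own. Each camera call takes 0.05 s, during which the arm holds its last target. There are 200 camera calls.

## Task

Load the round-nosed scraper into the sharpening jig: pull the bolt's knob fully out to its detent, lay the scraper flat on the sloping bed between the fences, round nose uphill and tail against the low stop, let go of it, and push the bolt fully home over it. Only then push the gauge down until its sprung foot rests on the scraper, pushed in to about the middle of its 12 mm travel, and leave it there. Leave the other scrapers and everything else on the bench where they are.

Things in the scene. Friction and masses are not known exactly. Their poses are not given: they have to be found in the camera images.
- jig: grey setting jig fixed to the bench, its place and yaw vary. Base plate 200 x 150 x 12 mm; origin under the base's centre, on the bench; its x axis points up the slope seen from above, z up. It carries the sloping bed, the bolt and the gauge.
- bed: the jig's flat sloping bed, tilted 30 degrees, low end to the robot's right. Origin on its surface, 85 mm straight above the jig's origin: x runs up the slope, y level across it (to the knob, which faces the robot), z square to the surface. Surface x -81..131, y -45..45 mm. A scraper seated against the stop has its origin at x = -2, y = 0, z = 0. Bed coordinates below are in this frame, in mm.
- stop (a point): middle of the uphill face of the stop bar across the bed's low end, at bed (-72, 0, 5); 50 mm wide, 10 high. Four side fences, 10 high, have inner faces at bed y = +-17.5 and outer at +-25.5: two at x -64..-32, two at x 18..46. Bolt housing: a block at x -58..-32, y 33..61, 34 high.
- latch (a joint): bolt with a pull knob, slides along bed y, m. 0 = home (at the start): its 9 mm thick rod crosses over the bed at x = -45 from the housing to y = -12, underside 14.5 mm over the bed. 0.032 = fully out, rod's tip at y = +20. Detented at both ends: about 6 to 8 N to leave either; past half-way it snaps to the other end by itself.
- latch_knob (a point): centre of the bolt's black round knob, 26 mm diameter, 20 mm long along bed y (its axis). Home at bed (-45, 90, 19), fully out at (-45, 122, 19), same axes as the bed. A thin stem, 20 mm bare when home, joins it to the housing. Nothing else is beside it; the jig's base and the bench lie below.
- gauge (a joint): gauge carriage on its post, m; grows as it is pushed down towards the bed (along -z of the bed), 0 to 0.070, starts at 0 to 0.018. Stays where it is left (friction 5 N; about 4 N moves it down, the foot's spring adds to that). With the foot free its tip is at bed z = 65 mm minus this value.
- gauge_top (a point): centre of the top of the gauge's upright black thumb knob (18 mm diameter, 30 tall) at bed x = 62, y = 0, 75 mm above the free foot's tip. Below it an arm, 16 mm wide, 31 to 45 mm above the free foot's tip, runs uphill to the post: 16 mm thick, at bed x = 115, y = 0, top at z = 133, carriage sleeve 26 mm thick. Same axes as the bed.
- foot (a joint): the sprung foot under the thumb knob, m: 0 = free, grows as the foot is pushed up into the gauge, 0.012 = bottomed. Spring 0.8 N at the start of the travel plus 0.4 N per mm.
- foot_tip (a point): centre of the underside of the foot, a steel disc of 14 mm diameter, at bed x = 62, y = 0. Same axes as the bed. A scraper must go in below it.
- round_scraper: the scraper to load: steel bar 140 mm long, 26 wide, 12 thick, one end square, the other a full half-round nose; 0.33 kg nominal; lies flat on the bench. Origin under its centre (70 mm from either end), x axis points to the round nose, z up through the 12 mm thickness.
- nose (a point): underside of the scraper at the centre of its round nose's curve, 57 mm from its origin along its x axis.
- stone: red-brown sharpening stone, 65 x 200 x 25 mm, origin under its centre. Leave alone.
- paste_jar: squat amber jar, 60 mm diameter, 55 mm tall, origin under its centre. Leave alone.
- oil_can: steel can, 52 mm diameter, 110 mm tall, origin under its centre. Leave alone.
- collar: steel ring, 48 mm diameter, 16 mm tall, origin under its centre. Leave alone.
- screwdriver: screwdriver 200 mm long lying along its x axis, about 30 mm thick. Leave alone.
- offcut: wood offcut 100 x 45 x 35 mm, origin under its centre. Leave alone.
- square_scraper: decoy: wide steel scraper with square ends, 120 x 40 x 10 mm, lying flat, long along its x axis, origin under its centre. Leave alone.
- skew_scraper: decoy: short steel scraper with a symmetrical pointed end, 93 x 26 x 10 mm, lying flat, long along its x axis (to the point), underside origin 60 mm from the square end. Leave alone.
There are look-alikes about, which are no part of the job. What is shaped like the round_scraper but blue, brown or yellow is not meant.

How it is judged:
By the outcome, as a careful person would: the job done as asked, in the order asked, and still so for the second after the job is handed in, with the robot touching nothing.
It also fails if it takes over 67 s, if anything falls off the work surface, if the arm or the gripper's body presses on something with over 40 N, if the wrist force passes 120 N, or if a joint passes its speed limit or range.

## Working session

There is one attempt and no reset: what is moved stays moved. The work goes in short steps, Python scripts to look and compute and a tool call to move; the robot and the scene stay as the last step left them, time stands still between calls to the robot, and variables do not carry over. Pictures are saved under pics/ and viewed, at most 10 in all, crops included, and the job is handed in when it is done.

Besides the shell and the picture viewer there is one more tool, called as name(argument=value, ...) on one line, values as JSON. drive_tool: Moves the arm, as the interface text tells. Shift numbers are shares of 0.2 m and turn numbers shares of 180 degrees, none past 1 either way. Its arguments: {"type":"object","properties":{"series":{"type":"array"},"hand":{"type":"number"},"squeeze":{"type":"number"}},"required":["series"]}

```bash
ls; mkdir -p pics; python3 - <<'E'
from plant import sense,cams,manip
import cv2
for n in("side","top"):
    cv2.imwrite(f"pics/{n}0.png",cams.camera(n)[:,:,::-1]); print(n,cams.camera_model(n))
print(sense()); print(manip.grip_point_offset,[a for a in dir(manip) if a[0]!='_'])
E
```

```text
pics
side {'fov_y': 57.14542257122988, 'cx': 320.43738298199617, 'cy': 241.11745483850862, 'distortion': array([0.00497466, 0.        , 0.        , 0.        , 0.        ]), 'rvec': array([ 2.29362327, -0.36696424,  0.15802772]), 'tvec': array([-0.51196655,  0.16682318,  1.36897653])}
top {'fov_y': 47.95492345599467, 'cx': 318.90136292544713, 'cy': 236.12461631600075, 'distortion': array([-0.15186631,  0.        ,  0.        ,  0.        ,  0.        ]), 'rvec': array([ 2.11201317, -2.1559693 ,  0.18094921]), 'tvec': array([-0.10470799,  0.52084721,  1.50313086])}
{'time_s': 0.1, 'joints': array([ 1.05389821e+00,  3.59408029e-01,  1.51131102e+00, -5.72680230e-05,
        1.27251096e+00, -1.15096746e-01]), 'joint_velocities': array([-1.30688697e-05, -1.38268677e-03, -2.17542844e-03, -1.30741419e-03,
       -5.22796365e-04,  5.30587771e-04]), 'tau': array([-3.14872168e-04, -5.16360641e+01, -2.71406829e+01,  6.76888623e-02,
        2.76181893e-02, -5.25238579e-05]), 'tool_pos': array([0.23436099, 0.55165947, 0.22191353]), 'orientation': array([-2.28407791e-04,  1.99543645e-01,  9.79888597e-01, -7.86644433e-04]), 'ft_force': array([-0.13018113,  0.00243152,  0.52300689]), 'wrist_torque': array([-0.02112933,  0.03650211,  0.03067095]), 'gripper_force': 0.0, 'grip_width': 0.08727790158111204}
0.0187 ['IKError', 'grip_point_offset']
```

View pics/side0.png

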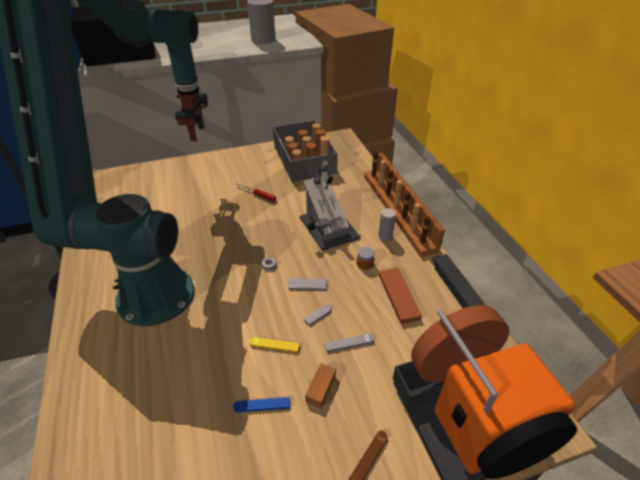

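View pics/top0.png

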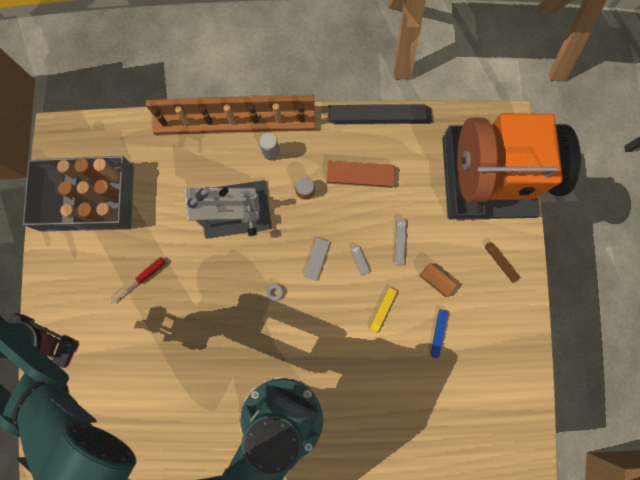

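```bash
cat > h.py <<'E'
import numpy as np,cv2
from plant import sense,cams
def model(n):
    m=cams.camera_model(n); f=240/np.tan(np.radians(m['fov_y']/2))
    K=np.array([[f,0,m['cx']],[0,f,m['cy']],[0,0,1]]); return K,np.array(m['distortion']),np.array(m['rvec']),np.array(m['tvec'])
def ray(n,p):
    K,d,r,t=model(n); u=cv2.undistortPoints(np.array([[p]],float),K,d)[0,0]
    R=cv2.Rodrigues(r)[0]; return -R.T@t, R.T@np.array([u[0],u[1],1])
def onz(n,p,z):
    o,v=ray(n,p); return o+v*(z-o[2])/v[2]
def proj(n,P):
    K,d,r,t=model(n); return cv2.projectPoints(np.array(P,float).reshape(-1,3),r,t,K,d)[0][:,0]
def tri(ps,pt):
    o1,v1=ray('side',ps);o2,v2=ray('top',pt)
    s=np.linalg.lstsq(np.c_[v1,-v2],o2-o1,rcond=None)[0]
    a,b=o1+s[0]*v1,o2+s[1]*v2; return (a+b)/2,np.linalg.norm(a-b)
E
python3 - <<'E'
import cv2,numpy as np
t=cv2.imread('pics/top0.png');s=cv2.imread('pics/side0.png')
a=cv2.resize(t[170:250,170:290],(600,400),interpolation=3)
b=cv2.resize(s[150:255,285:365],(0,0),fx=5,fy=5,interpolation=3)[:400]
c=cv2.resize(t[205:280,295:415],(480,300),interpolation=3)
cv2.imwrite('pics/c1.png',cv2.resize(t[170:250,170:290],(800,533),interpolation=3))
o=np.zeros((600,800,3),np.uint8); bb=cv2.resize(s[150:255,290:365],(0,0),fx=5.7,fy=5.7,interpolation=3)
o[:bb.shape[0],:bb.shape[1]]=bb[:600]; 
cc=cv2.resize(t[205:280,380:420],(0,0),fx=8,fy=8,interpolation=3); o[:600,440:760]=cc
cv2.imwrite('pics/c2.png',o)
E
```

```text
(no output)
```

View pics/c1.png

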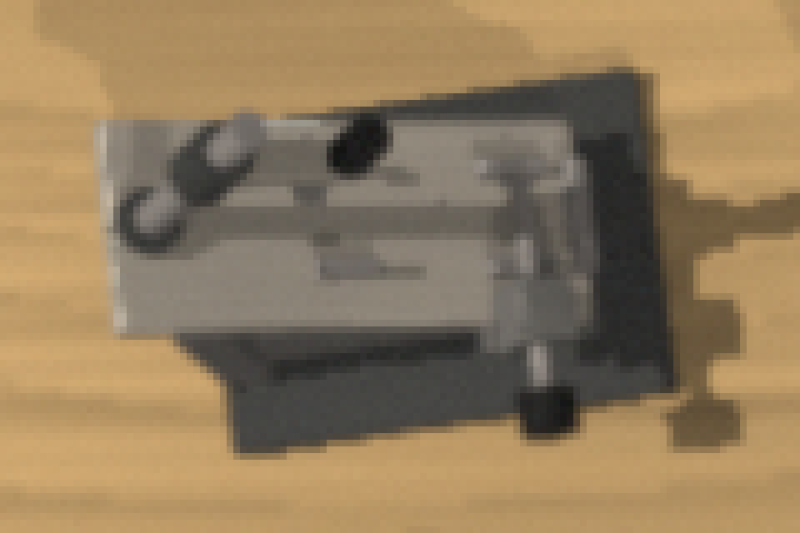

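View pics/c2.png

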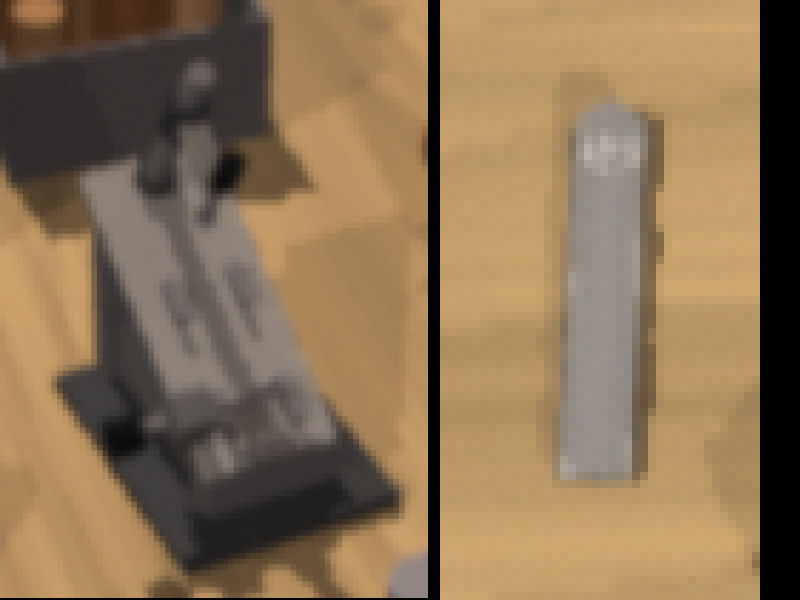

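```bash
cat > m1.py <<'E'
from h import *
c,s=np.cos(np.pi/6),np.sin(np.pi/6)
def b2j(p): x,y,z=np.array(p)/1000; return np.array([x*c-z*s,y,.085+x*s+z*c])
t=lambda x,y:(170+x/6.667,170+y/6.667); sd=lambda x,y:(290+x/5.7,150+y/5.7)
L=[('top',t(640,72),[-.1,-.075,.012]),('top',t(672,390),[-.1,.075,.012]),('top',t(237,452),[.1,.075,.012]),
('top',t(97,122),b2j([131,-45,0])),('top',t(118,330),b2j([131,45,0])),('top',t(549,408),b2j([-45,90,19])),
('side',sd(124,437),b2j([-45,90,19])),('side',sd(398,497),[-.1,-.075,.012]),('side',sd(188,572),[-.1,.075,.012]),('side',sd(58,383),[.1,.075,.012]),
('side',sd(80,178),b2j([131,45,0]))]
W=np.array([onz(n,p,l[2])[:2] for n,p,l in L]);Q=np.array([l[:2] for *_,l in L])
z=lambda a:a[:,0]+1j*a[:,1]
w,q=z(W),z(Q);r=np.vdot(q-q.mean(),w-w.mean());yaw=np.angle(r);o=w.mean()-np.exp(1j*yaw)*q.mean()
print('jig',o.real,o.imag,yaw,np.degrees(yaw));res=(w-o-np.exp(1j*yaw)*q)*1000
for l,e in zip(L,res):print(l[0],np.round(l[2],3),np.round(e,1))
print('knob tri',tri(sd(124,437),t(549,408)))
# scraper
im=cv2.imread('pics/top0.png')
hsv=cv2.cvtColor(im,cv2.COLOR_BGR2HSV);m=(hsv[...,1]<60).astype(np.uint8)*255
roi=np.zeros_like(m);roi[205:280,380:420]=m[205:280,380:420]
C=max(cv2.findContours(roi,0,2)[0],key=cv2.contourArea)[:,0].astype(float)
P=np.array([onz('top',p,.012)[:2] for p in C]);(cx,cy),wh,a=cv2.minAreaRect((P*1000).astype(np.float32))
print('scr',cx,cy,wh,a)
for p in [(394.6,264.75),(404.25,265.),(401.4,217.9)]:print(onz('top',p,.012 if p[1]<230 else .006))
im=cv2.imread('pics/side0.png');hsv=cv2.cvtColor(im,cv2.COLOR_BGR2HSV);m=(hsv[...,1]<60).astype(np.uint8)*255
roi=np.zeros_like(m);roi[325:360,318:382]=m[325:360,318:382]
C=max(cv2.findContours(roi,0,2)[0],key=cv2.contourArea)[:,0].astype(float)
P=np.array([onz('side',p,.008)[:2] for p in C]);print('side scr',cv2.minAreaRect((P*1000).astype(np.float32)))
E
python3 m1.py
```

```text
jig 0.6122218240025586 0.12792970918687274 1.6961905621978646 97.18456046386
top [-0.1   -0.075  0.012] (-4.2+1j)
top [-0.1    0.075  0.012] (-0.7+6j)
top [0.1   0.075 0.012] (0.6+0.7j)
top [ 0.113 -0.045  0.15 ] (-1.8+3.8j)
top [0.113 0.045 0.15 ] (0.1+4.1j)
top [-0.048  0.09   0.079] (1.6+2.9j)
side [-0.048  0.09   0.079] (1.8+0.7j)
side [-0.1   -0.075  0.012] (-3-1.3j)
side [-0.1    0.075  0.012] (2.2-5.1j)
side [0.1   0.075 0.012] (2.8-10.1j)
side [0.113 0.045 0.15 ] (0.8-2.6j)
knob tri (array([0.53123703, 0.07175022, 0.07670322]), np.float64(0.0005714820443713965))
scr 504.8041076660156 -352.8403625488281 (26.55270767211914, 137.92420959472656) 84.94755554199219
[ 0.43563243 -0.33487701  0.006     ]
[ 0.43424274 -0.36322964  0.006     ]
[ 0.57355395 -0.3603047   0.012     ]
side scr ((506.72735595703125, -355.0022888183594), (30.109142303466797, 138.49563598632812), 85.37823486328125)
```

```bash
cat > m2.py <<'E'
from h import *
from scipy.optimize import least_squares
ims=[cams.camera('top').astype(np.float32) for _ in range(4)]
im=np.mean(ims,0);S=(im.max(2)-im.min(2))/im.max(2);S=cv2.GaussianBlur(S,(0,0),.6)
def cross(line,i0,i1):  # steepest saturation step, subpixel
    g=abs(np.diff(line[i0:i1+1]));k=g.argmax();j=slice(max(k-1,0),k+2);return i0+.5+(g[j]*np.arange(len(g))[j]).sum()/g[j].sum()
c,s=np.cos(np.pi/6),np.sin(np.pi/6)
E=[]
# (pixels, fixed local axis, value, z as function: const)
R=[(cross(S[r],260,276),r) for r in range(184,226,2)]
F=[(x,cross(S[:,x],226,242)) for x in list(range(210,244,2))+list(range(260,268,2))]
T=[(x,cross(S[:,x],176,186)) for x in range(246,264,2)]
U=[(cross(S[r],180,192),r) for r in range(191,217,2)]
W=[]
for pts,ax,val,z in[(R,0,-.1,.012),(F,1,.075,.012),(T,1,-.075,.012),(U,0,.131*c,.085+.131*s)]:
    W.append((np.array([onz('top',p,z)[:2] for p in pts]),ax,val))
def local(P,q):
    d=P-q[:2];C,Sn=np.cos(q[2]),np.sin(q[2]);return np.c_[d@[C,Sn],d@[-Sn,C]]
f=lambda q:np.concatenate([local(P,q)[:,a]-v for P,a,v in W])
r=least_squares(f,[.612,.128,1.69],loss='soft_l1',f_scale=.001)
print(r.x,np.degrees(r.x[2]))
for P,a,v in W:
    e=(local(P,r.x)[:,a]-v)*1000;print(np.round(e,1))
    b=local(P,r.x);print(' slope deg',np.degrees(np.polyfit(b[:,1-a],b[:,a],1)[0]))
E
python3 m2.py
```

```text
[0.61229215 0.13413217 1.6826944 ] 96.41128723430076
[-0.6 -0.3  0.  -1.2 -0.9 -0.6  0.   0.4 -0.6 -0.3 -0.1  0.1 -0.9 -0.7
 -0.5 -0.4 -1.1 -0.8 -0.7 -0.4 -1.6]
 slope deg -0.23317907222637932
[ 1.4  0.4  0.3  0.8 -0.2 -0.2  0.3 -0.7 -0.6 -0.2 -1.2 -1.  -0.6 -0.2
 -1.3 -1.  -0.6 -1.4 -1.4 -1.  -2.2]
 slope deg 0.765711593930921
[1.4 1.5 1.9 0.8 0.9 1.4 1.4 0.8 0.9]
 slope deg 0.7586958390015962
[1.8 1.9 0.9 0.9 1.4 1.4 1.4 0.2 0.6 0.8 0.9 1.2 0.1]
 slope deg -0.9577848087759687
```

```bash
cat >> m2.py <<'E'
print('---')
for yaw in (96.8,97.1):
    q=np.array([0,0,np.radians(yaw)])
    m=[np.median(local(P,q)[:,a]-v) for P,a,v in W]
    lx=(m[0]+m[3])/2; ly=(m[1]+m[2])/2
    C,Sn=np.cos(q[2]),np.sin(q[2]);o=np.array([lx*C-ly*Sn,lx*Sn+ly*C])
    print(yaw,o,np.round(np.array(m)*1000,1), 'knob',o+[-.0485*C-.09*Sn,-.0485*Sn+.09*C])
V=im.max(2)
m=np.zeros_like(V,np.uint8);m[222:240,246:260]=(V[222:240,246:260]<48);mo=cv2.moments(m);pt=(mo['m10']/mo['m00'],mo['m01']/mo['m00'])
si=cams.camera('side').astype(np.float32).max(2);m=np.zeros_like(si,np.uint8);m[216:236,300:322]=(si[216:236,300:322]<40);mo=cv2.moments(m);ps=(mo['m10']/mo['m00'],mo['m01']/mo['m00'])
print(pt,ps,mo['m00'],tri(ps,pt),onz('top',pt,.079))
E
python3 m2.py|sed -n '/---/,$p'
```

```text
---
96.8 [0.61176104 0.13434951] [  60.2 -624.6 -622.2   61.7] knob [0.52813673 0.07553433]
97.1 [0.61159337 0.13438549] [  56.9 -624.9 -622.1   58.6] knob [0.52827816 0.07513326]
(252.47169811320754, 230.03773584905662) (312.1132075471698, 226.1509433962264) 53.0 (array([0.53323875, 0.07120101, 0.07917198]), np.float64(0.0011291820333383512)) [0.53383825 0.07115107 0.079     ]
```

```bash
cat > ov.py <<'E'
from h import *
import sys
c,s=np.cos(np.pi/6),np.sin(np.pi/6)
def b2w(p,q):
    p=np.atleast_2d(p)/1000.;x=p[:,0]*c-p[:,2]*s;z=.085+p[:,0]*s+p[:,2]*c;C,S=np.cos(q[2]),np.sin(q[2])
    return np.c_[q[0]+x*C-p[:,1]*S,q[1]+x*S+p[:,1]*C,z]
def cyl(y,r=13): a=np.linspace(0,2*np.pi,40);return np.c_[-45+r*np.cos(a),0*a+y,19+r*np.sin(a)]
def box(x0,x1,y0,y1,z): return np.array([[x0,y0,z],[x1,y0,z],[x1,y1,z],[x0,y1,z],[x0,y0,z]],float)
def overlay(q,fn,k=6,u=0):
    polys=[b2w(p,q) for p in [box(-81,131,-45,45,0),box(-58,-32,33,61,34),cyl(80),cyl(100),box(107,123,-8,8,133),box(18,46,17.5,25.5,10),box(18,46,-25.5,-17.5,10)]]
    C,S=np.cos(q[2]),np.sin(q[2]);B=np.array([[-.1,-.075],[.1,-.075],[.1,.075],[-.1,.075],[-.1,-.075]])
    polys.append(np.c_[B@[[C,S],[-S,C]]+q[:2],np.full(5,.012)])
    out=[]
    for n,(x0,y0,x1,y1) in [('top',(180,172,277,242)),('side',(290,150,365,250))]:
        k=600/(y1-y0) if n=='side' else 350/(x1-x0)
        im=cams.camera(n)[y0:y1,x0:x1,::-1];im=cv2.resize(im,None,fx=k,fy=k,interpolation=2)
        for i,P in enumerate(polys):
            p=(proj(n,P)-[x0,y0]+.5)*k-.5;cv2.polylines(im,[np.round(p*8).astype(int)],False,[(0,0,255),(0,255,0),(255,0,255)][i%3],1,cv2.LINE_AA,3)
        out.append(im)
    o=np.zeros((600,800,3),np.uint8);a,b=out;o[:a.shape[0],:a.shape[1]]=a;o[:b.shape[0],350:350+b.shape[1]]=b[:,:450];cv2.imwrite(fn,o)
if __name__=='__main__':overlay((float(sys.argv[1]),float(sys.argv[2]),np.radians(float(sys.argv[3]))),sys.argv[4])
E
python3 ov.py .6135 .132 97.1 pics/o1.png
```

```text
(no output)
```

View pics/o1.png

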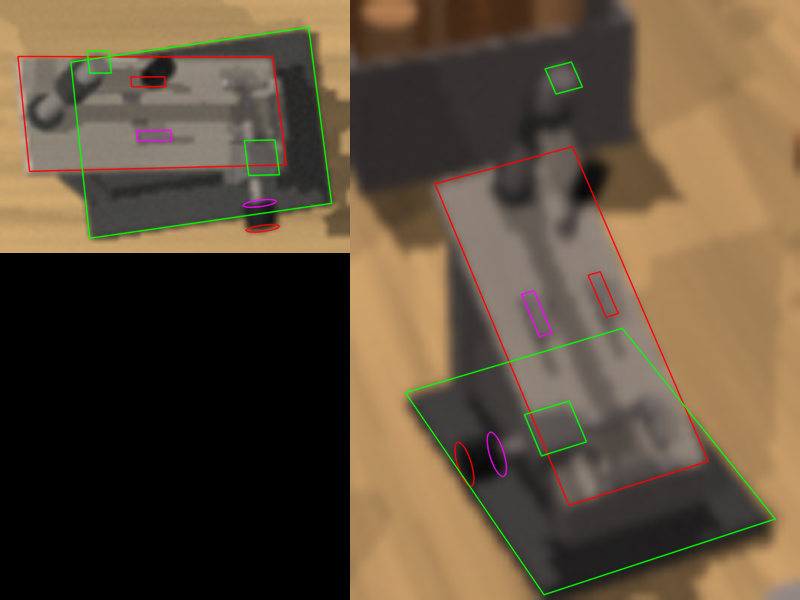

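```bash
cat >> h.py <<'E'
J=(.6135,.132,np.radians(97.1))
def jig(x,y=0):  # jig mm -> world
    C,S=np.cos(J[2]),np.sin(J[2]);return J[0]+(x*C-y*S)/1000,J[1]+(x*S+y*C)/1000
def psi():
    w,x,y,z=sense()['orientation'];return np.degrees(np.arctan2(2*(x*y+w*z),1-2*(y*y+z*z)))
def tj(p): # world -> jig mm
    d=np.array(p[:2])-J[:2];C,S=np.cos(J[2]),np.sin(J[2]);return np.round([(d@[C,S])*1000,(d@[-S,C])*1000,p[2]*1000],1)
def go(x,y,z,ang): # turn first, then shift: shares
    p=sense()['tool_pos'];d=np.array([x,y,z])-p;a=np.radians(ang)
    turn=-((ang-psi()+180)%360-180)/180
    print('turn',round(turn,4),'shift',np.round([d[:2]@[np.cos(a),np.sin(a)]/.2,d[:2]@[np.sin(a),-np.cos(a)]/.2,-d[2]/.2],3))
E
python3 - <<'E'
from h import *
p=tri((329.6,179.8),(223.3,191.3));print(p,tj(p[0]))
x,_,z=tj(p[0]);bz=-(x)*.5+(z-85)*.866;bx=x*.866+(z-85)*.5;print('bed',bx,bz,'g',125-bz)
print(psi(),jig(-48.5,90));go(*jig(-48.5,91),.16,7.1)
E
```

```text
(array([0.6141204 , 0.13180104, 0.20989132]), np.float64(0.00012150029879311313)) [ -0.3  -0.6 209.9]
bed 62.190200000000004 108.31340000000002 g 16.686599999999984
156.97859099986348 (np.float64(0.5301847972122199), np.float64(0.07274776810590948))
turn 0.8327 shift [1.165 2.562 0.313]
```

drive_tool(series=[[[0,0,0],0.0416],[[0,0,0],0.0416],[[0,0,0],0.0416],[[0,0,0],0.0416],[[0,0,0],0.0416],[[0,0,0],0.0416],[[0,0,0],0.0416],[[0,0,0],0.0416],[[0,0,0],0.0416],[[0,0,0],0.0416]], hand=0)

```text
time_s: 1.65
tool_pos: [0.2346, 0.5522, 0.2227]
orientation: [-0.0, 0.756, 0.655, -0.0]
ft_force: [0.9, 0.2, 0.2]
grip_width: 0.0435
gripper_force: 0.0
```

drive_tool(series=[[[0,0,0],0.0416],[[0,0,0],0.0416],[[0,0,0],0.0416],[[0,0,0],0.0416],[[0,0,0],0.0416],[[0,0,0],0.0416],[[0,0,0],0.0416],[[0,0,0],0.0416],[[0,0,0],0.0416],[[0,0,0],0.0416],[[0,0,0],0]])

```text
time_s: 2.75
tool_pos: [0.2346, 0.5521, 0.2226]
orientation: [0.0, 0.998, 0.062, -0.0]
ft_force: [-0.1, 0.2, 0.7]
grip_width: 0.0438
gripper_force: 0.0
```

```bash
python3 - <<'E'
from h import *
s=sense();print(s['time_s'],psi(),s['tool_pos'],s['joints'],s['grip_width']);go(*jig(-48.5,91),.16,psi())
E
```

```text
2.75 7.154448681334739 [0.2346366  0.55213743 0.22264814] [ 1.05386335e+00  3.58728843e-01  1.51044469e+00 -9.59732085e-06
  1.27254943e+00  2.49979381e+00] 0.04375780693661528
turn -0.0 shift [1.163 2.562 0.313]
```

drive_tool(series=[[[0.097,0.2135,0.026],0],[[0.097,0.2135,0.026],0],[[0.097,0.2135,0.026],0],[[0.097,0.2135,0.026],0],[[0.097,0.2135,0.026],0],[[0.097,0.2135,0.026],0],[[0.097,0.2135,0.026],0],[[0.097,0.2135,0.026],0],[[0.097,0.2135,0.026],0],[[0.097,0.2135,0.026],0],[[0.097,0.2135,0.026],0],[[0.097,0.2135,0.026],0]])

```text
time_s: 3.95
tool_pos: [0.5309, 0.0712, 0.1603]
orientation: [0.0, 0.998, 0.065, 0.0]
ft_force: [0.6, 1.0, -0.0]
grip_width: 0.0437
gripper_force: 0.0
```

```bash
python3 - <<'E'
from h import *
s=sense();print(s['time_s'],psi(),s['tool_pos']);go(*jig(-48.5,91),.06,7.1)
E
```

```text
3.95 7.438475163541307 [0.53093597 0.07124773 0.16028379]
turn 0.0019 shift [-0.008 -0.008  0.501]
```

Down over the knob, then close with moderate grip.

drive_tool(series=[[[-0.008,-0.008,0.1],0.0019],[[0,0,0.1],0],[[0,0,0.1],0],[[0,0,0.1],0],[[0,0,0.1],0],[[0,0,0],0],[[0,0,0],0]])

```text
time_s: 4.65
tool_pos: [0.5281, 0.0745, 0.0604]
orientation: [0.0, 0.998, 0.061, -0.0]
ft_force: [-0.3, 0.3, -0.3]
grip_width: 0.0437
gripper_force: 0.0
```

drive_tool(series=[[[0,0,0],0],[[0,0,0],0],[[0,0,0],0],[[0,0,0],0],[[0,0,0],0]], hand=-1, squeeze=30)

```text
time_s: 5.15
tool_pos: [0.5293, 0.0722, 0.0613]
orientation: [0.002, 0.998, 0.061, 0.001]
ft_force: [0.9, -10.4, 1.8]
grip_width: 0.0251
gripper_force: 30.0
```

```bash
python3 - <<'E'
from h import *
s=sense();print(s['time_s'],psi(),tj(s['tool_pos']),s['ft_force'],s['grip_width'],s['gripper_force'])
E
```

```text
5.15 6.993607991712495 [-48.9  90.9  61.3] [  0.94910579 -10.35357122   1.83511443] 0.025110980759895974 30.001977682113647
```

drive_tool(series=[[[-0.03,0.01,0],0],[[-0.03,0,0],0],[[-0.03,0,0],0],[[-0.03,0,0],0],[[-0.03,0,0],0],[[-0.02,0,0],0],[[0,0,0],0],[[0,0,0],0]])

```text
time_s: 5.95
tool_pos: [0.4976, 0.0681, 0.0613]
orientation: [0.0, 0.998, 0.06, 0.003]
ft_force: [6.4, -2.8, -0.8]
grip_width: 0.0253
gripper_force: 30.0
```

```bash
python3 - <<'E'
from h import *
s=sense();print(s['time_s'],psi(),tj(s['tool_pos']),s['ft_force'],s['grip_width'],s['gripper_force'])
E
```

```text
5.95 6.9068762568171715 [-49.1 122.9  61.3] [ 6.35357061 -2.84923577 -0.79748372] 0.025308081947403454 29.99922662973404
```

drive_tool(series=[[[0,0,0],0],[[0,0,0],0],[[0,0,-0.1],0],[[0,0,-0.15],0],[[0,0,-0.2],0],[[0,0,-0.1],0],[[0,0,0],0]], hand=0)

```text
time_s: 6.65
tool_pos: [0.4961, 0.0687, 0.173]
orientation: [0.0, 0.998, 0.06, 0.002]
ft_force: [0.8, 0.1, -0.1]
grip_width: 0.044
gripper_force: 0.0
```

```bash
python3 - <<'E'
from h import *
s=sense();print(s['time_s'],psi(),tj(s['tool_pos']),s['grip_width'])
a=np.radians(-4.8);c=np.array([.5053,-.3538])-.067*np.array([np.cos(a),np.sin(a)]);print(c);go(*c,.06,-4.8)
E
```

```text
6.65 6.885559217393666 [-48.3 124.3 173. ] 0.04400098354763835
[ 0.43853498 -0.34819358]
turn 0.0649 shift [-0.112  2.101  0.565]
```

drive_tool(series=[[[0,0,0],0.0325],[[0,0,0],0.0324],[[-0.0112,0.21,0.02],0],[[-0.0112,0.21,0.02],0],[[-0.0112,0.21,0.02],0],[[-0.0112,0.21,0.05],0],[[-0.0112,0.21,0.05],0],[[-0.0112,0.21,0.05],0],[[-0.0112,0.21,0.05],0],[[-0.0112,0.21,0.05],0],[[-0.0112,0.21,0.05],0],[[-0.0112,0.21,0.05],0]])

```text
time_s: 7.85
tool_pos: [0.4354, -0.3485, 0.0861]
orientation: [-0.001, 0.999, -0.042, -0.001]
ft_force: [0.7, 0.6, -0.0]
grip_width: 0.0437
gripper_force: 0.0
```

```bash
python3 - <<'E'
from h import *
# remeasure the scraper with the arm clear of jig; check the arm does not hide it
im=np.mean([cams.camera('top').astype(np.float32) for _ in range(3)],0)
S=(im.max(2)-im.min(2))/im.max(2)
roi=S[205:280,380:420];print((roi<.2).sum())
s=sense();print(s['time_s'],psi(),s['tool_pos'])
i=cv2.resize(cams.camera('side')[280:380,300:420,::-1],None,fx=4,fy=4,interpolation=2)
j=cv2.resize(cams.camera('top')[200:290,370:430,::-1],None,fx=5,fy=5,interpolation=2)
o=np.zeros((450,800,3),np.uint8);o[:400,:480]=i;o[:450,490:790]=j;cv2.imwrite('pics/g.png',o)
go(.43853,-.34819,.02,-4.8)
E
```

```text
527
8.0 -5.007579091385239 [ 0.43554096 -0.34916742  0.08608803]
turn -0.0003 shift [0.014 0.007 0.335]
```

View pics/g.png

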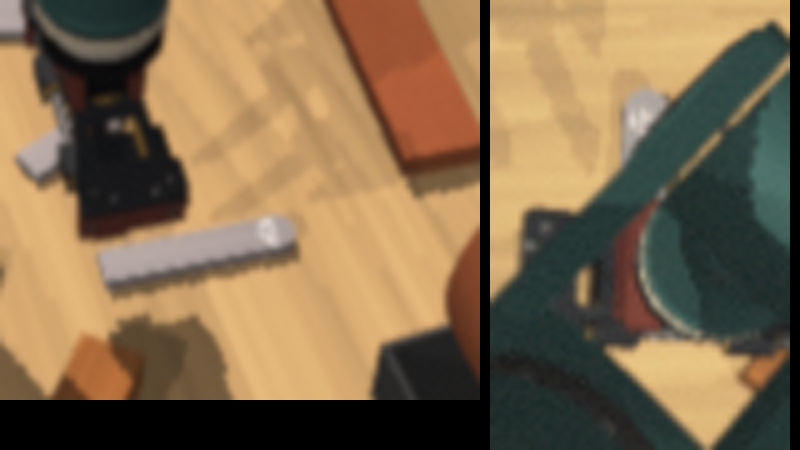

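drive_tool(series=[[[0.015,0.007,0.1],0],[[0,0,0.1],0],[[0,0,0.1],0],[[0,0,0.08],0],[[0,0,0.03],0],[[0,0,0],0],[[0,0,0],0]])

```text
time_s: 8.8
tool_pos: [0.4405, -0.3493, 0.0069]
orientation: [0.0, 0.999, -0.041, 0.0]
ft_force: [-0.3, 0.0, 0.7]
grip_width: 0.044
gripper_force: 0.0
```

```bash
python3 - <<'E'
from h import *
s=sense();print(s['time_s'],psi(),s['tool_pos'],s['ft_force']);go(.4388,-.34819,.0035,-4.8)
E
```

```text
8.8 -4.751533612749546 [ 0.44045058 -0.34932936  0.00689744] [-0.33919711  0.01011237  0.69213823]
turn 0.0003 shift [-0.009 -0.005  0.017]
```

drive_tool(series=[[[-0.005,-0.003,0.014],0],[[0,0,0],0],[[0,0,0],0]])

```text
time_s: 9.1
tool_pos: [0.4392, -0.3494, 0.0039]
orientation: [0.0, 0.999, -0.042, 0.0]
ft_force: [1.0, 0.0, -0.4]
grip_width: 0.0439
gripper_force: 0.0
```

drive_tool(series=[[[0,0,0],0],[[0,0,0],0],[[0,0,0],0],[[0,0,0],0],[[0,0,0],0],[[0,0,0],0]], hand=-1, squeeze=50)

```text
time_s: 9.7
tool_pos: [0.4391, -0.3493, 0.0036]
orientation: [0.0, 0.999, -0.042, 0.0]
ft_force: [-1.0, -0.2, 2.1]
grip_width: 0.0255
gripper_force: 50.0
```

drive_tool(series=[[[0,0,-0.02],0],[[0,0,-0.03],0],[[0,0,-0.05],0],[[0,0,-0.1],0],[[0,0,-0.15],0],[[0,0,-0.15],0],[[0,0,-0.15],0],[[0,0,0],0],[[0,0,0],0]])

```text
time_s: 10.6
tool_pos: [0.4392, -0.3493, 0.1341]
orientation: [0.001, 0.999, -0.042, 0.0]
ft_force: [-0.8, -0.4, -4.2]
grip_width: 0.0253
gripper_force: 50.0
```

```bash
python3 - <<'E'
from h import *
s=sense();print(s['time_s'],psi(),s['tool_pos'],s['ft_force'],s['wrist_torque'],s['grip_width'])
a=cams.camera('side')[230:370,280:430,::-1]
cv2.imwrite('pics/l.png',cv2.resize(a,None,fx=4,fy=4,interpolation=2))
go(*jig(-200),.145,97.1)
E
```

```text
10.6 -4.800606457129119 [ 0.43916731 -0.34928484  0.1340768 ] [-0.81577565 -0.44614281 -4.18858009] [ 0.01298661  0.34109532 -0.00997312] 0.025346722621025598
turn -0.5661 shift [ 1.276  1.166 -0.06 ]
```

View pics/l.png

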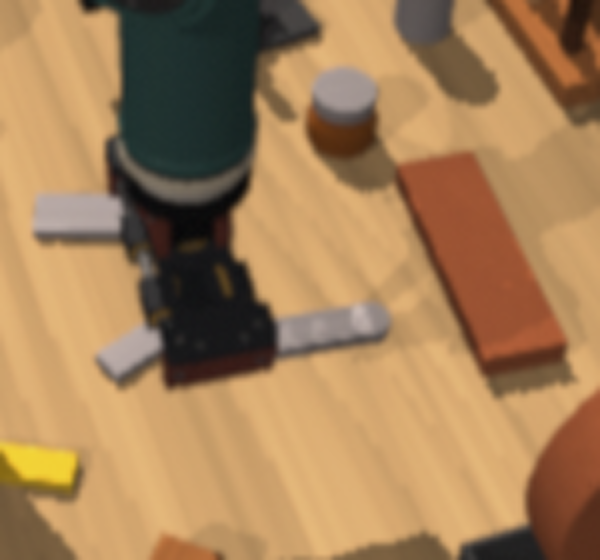

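```bash
python3 - <<'E'
from h import *
p=sense()['tool_pos'];a=np.radians(psi())
for dr in (0,5,10,20):
    t=np.radians(dr);P=p+np.array([np.cos(a)*np.cos(t),np.sin(a)*np.cos(t),-np.sin(t)])*.137+[0,0,.003]
    print(dr,proj('side',P))
E
```

```text
0 [[376.2066468  308.63395669]]
5 [[375.638507   311.51846188]]
10 [[374.70893174 314.41486596]]
20 [[371.82117255 320.1637988 ]]
```

drive_tool(series=[[[0,0,0],-0.0435],[[0,0,0],-0.0435],[[0,0,0],-0.0435],[[0,0,0],-0.0435],[[0,0,0],-0.0435],[[0,0,0],-0.0435],[[0,0,0],-0.0435],[[0,0,0],-0.0435],[[0,0,0],-0.0435],[[0,0,0],-0.0435],[[0,0,0],-0.0435],[[0,0,0],-0.0435]])

```text
time_s: 11.85
tool_pos: [0.4381, -0.3482, 0.1314]
orientation: [-0.002, 0.71, 0.704, -0.0]
ft_force: [-0.7, 0.4, -4.0]
grip_width: 0.0249
gripper_force: 50.0
```

drive_tool(series=[[[0,0,0],-0.0435],[[0.107,0.097,-0.005],0],[[0.107,0.097,-0.005],0],[[0.107,0.097,-0.005],0],[[0.107,0.097,-0.005],0],[[0.107,0.097,-0.005],0],[[0.107,0.097,-0.005],0],[[0.107,0.097,-0.005],0],[[0.107,0.097,-0.005],0],[[0.107,0.097,0],0],[[0.107,0.097,0],0]])

```text
time_s: 12.95
tool_pos: [0.6049, -0.1118, 0.1391]
orientation: [-0.002, 0.663, 0.749, -0.001]
ft_force: [0.5, -0.8, -2.6]
grip_width: 0.025
gripper_force: 50.0
```

```bash
python3 - <<'E'
from h import *
s=sense();print(s['time_s'],psi(),s['tool_pos'],s['ft_force'],s['joints'][5]);print(tj(s['tool_pos']));go(*jig(-200),.14,97.1)
E
```

```text
12.95 96.98669295206484 [ 0.6048729  -0.11180983  0.13913969] [ 0.45617359 -0.7676539  -2.58697339] -0.4166868386352646
[-240.9   38.7  139.1]
turn -0.0006 shift [ 0.204  0.193 -0.004]
```

drive_tool(series=[[[0.1,0.095,0],0],[[0.09,0.09,0],0],[[0,0,0],0],[[0,0,0],0],[[0,0,0],0]])

```text
time_s: 13.45
tool_pos: [0.6363, -0.0714, 0.1401]
orientation: [-0.001, 0.663, 0.749, -0.001]
ft_force: [0.4, 0.0, -2.4]
grip_width: 0.0254
gripper_force: 50.0
```

```bash
python3 - <<'E'
from h import *
s=sense();print(s['time_s'],psi(),s['tool_pos'],s['ft_force'],s['joints'][5]);print(tj(s['tool_pos']));go(*jig(-200),.139,97.1)
E
```

```text
13.45 96.97229849831665 [ 0.63632854 -0.07142975  0.1400938 ] [ 0.38820896  0.00305312 -2.40362005] -0.34063287940227766
[-204.7    2.5  140.1]
turn -0.0007 shift [0.023 0.012 0.005]
```

drive_tool(series=[[[0.02,0.012,0],0],[[0,0,0],0],[[0,0,0],0]])

```text
time_s: 13.75
tool_pos: [0.6395, -0.0671, 0.1415]
orientation: [0.0, 0.663, 0.749, -0.0]
ft_force: [0.9, 0.5, -2.9]
grip_width: 0.0252
gripper_force: 50.0
```

```bash
python3 - <<'E'
from h import *
s=sense();p=s['tool_pos'];print(tj(p));a=np.radians(psi())
for dr in (0,5,10):
    t=np.radians(dr);P=p+np.array([np.cos(a)*np.cos(t),np.sin(a)*np.cos(t),-np.sin(t)])*.137+[0,0,.003]
    print(dr,proj('side',P),proj('top',P))
for n in('side','top'):
    im=cams.camera(n);u,v=np.round(proj(n,p+np.array([np.cos(a),np.sin(a),0])*.12)[0]).astype(int);h=24
    cv2.imwrite(f'pics/n_{n}.png',cv2.resize(im[v-h:v+h,u-h:u+h,::-1],None,fx=8,fy=8,interpolation=2));print(n,u-h,v-h)
cv2.imwrite('pics/n.png',np.hstack([cv2.imread('pics/n_side.png'),cv2.imread('pics/n_top.png')]))
E
```

```text
[-200.8   -1.2  141.5]
0 [[338.01615154 206.06906372]] [[250.4323708  193.57445877]]
5 [[337.9956592  208.98109536]] [[251.16312793 194.61128808]]
10 [[338.11588783 212.01830601]] [[252.24967201 195.57131384]]
side 316 186
top 233 169
```

View pics/n.png

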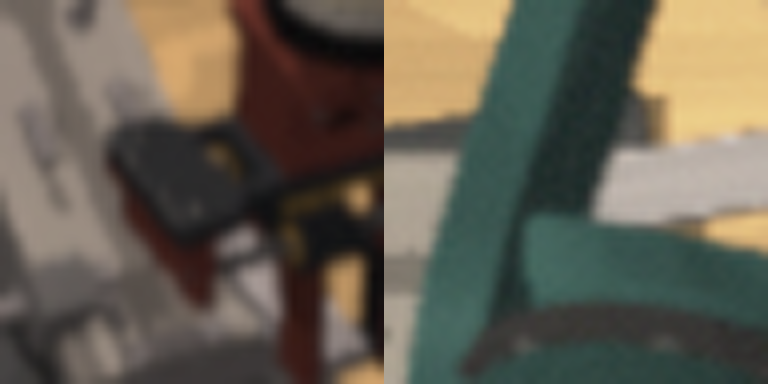

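drive_tool(series=[[[0.1,-0.005,0.01],0],[[0.1,0,0.005],0],[[0.1,0,0],0],[[0.1,0,0],0],[[0.1,0,0],0],[[0.05,0,0],0],[[0,0,0],0],[[0,0,0],0]])

```text
time_s: 14.65
tool_pos: [0.6253, 0.0422, 0.1385]
orientation: [0.0, 0.662, 0.749, -0.0]
ft_force: [-0.3, -1.2, -2.9]
grip_width: 0.0256
gripper_force: 50.0
```

```bash
python3 - <<'E'
from h import *
s=sense();p=s['tool_pos'];print(tj(p),psi(),s['ft_force'],s['wrist_torque']);go(*jig(-66),.138,97.1)
E
```

```text
[-90.5  -0.6 138.5] 97.02440096138282 [-0.27605627 -1.19711069 -2.94036072] [-0.26889293 -0.00569286 -0.00836666]
turn -0.0004 shift [ 0.123 -0.003  0.002]
```

drive_tool(series=[[[0.04,0,0],0],[[0.04,-0.003,0],0],[[0.04,0,0],0],[[0,0,0],0],[[0,0,0],0]])

```text
time_s: 15.15
tool_pos: [0.6217, 0.0663, 0.1384]
orientation: [0.0, 0.662, 0.749, -0.0]
ft_force: [-0.3, -0.2, -2.5]
grip_width: 0.0253
gripper_force: 50.0
```

```bash
python3 - <<'E'
from h import *
s=sense();p=s['tool_pos'];print(tj(p),psi(),s['ft_force'],s['wrist_torque']);go(*jig(-66.5),.068,97.1)
E
```

```text
[-66.2  -0.  138.4] 97.01895399215023 [-0.29813146 -0.19598031 -2.54941683] [-0.2857633   0.03798476  0.00147182]
turn -0.0005 shift [-0.001 -0.     0.352]
```

Now lower in steps; the nose meets the bed and the bar pivots in the pads.

drive_tool(series=[[[0,0,0.03],0],[[0,0,0.03],0],[[0,0,0.03],0],[[0,0,0.03],0],[[0,0,0],0]])

```text
time_s: 15.65
tool_pos: [0.6214, 0.0657, 0.1135]
orientation: [-0.0, 0.663, 0.749, -0.0]
ft_force: [-0.1, -1.7, 0.0]
grip_width: 0.025
gripper_force: 50.0
```

```bash
python3 - <<'E'
from h import *
s=sense();p=s['tool_pos'];print(tj(p),psi(),s['ft_force'],s['wrist_torque'],s['grip_width'])
E
```

```text
[-66.7   0.3 113.5] 96.95865520010825 [-0.08804038 -1.66847089  0.04309447] [-0.19052402 -0.09817979 -0.10728287] 0.025003660073128105
```

drive_tool(series=[[[0,0,0.025],0],[[0,0,0.025],0],[[0,0,0.025],0],[[0,0,0.025],0],[[0,0,0.025],0],[[0,0,0.025],0],[[0,0,0],0]])

```text
time_s: 16.35
tool_pos: [0.6212, 0.066, 0.0835]
orientation: [-0.0, 0.663, 0.749, -0.001]
ft_force: [-0.3, -0.9, -0.4]
grip_width: 0.0249
gripper_force: 50.0
```

```bash
python3 - <<'E'
from h import *
s=sense();p=s['tool_pos'];print(tj(p),psi(),s['ft_force'],s['wrist_torque'],s['grip_width'])
E
```

```text
[-66.4   0.5  83.5] 96.98448255662403 [-0.30111741 -0.89123925 -0.3919276 ] [ 0.04804128  0.01019847 -0.03289693] 0.024939966640227476
```

drive_tool(series=[[[0,0,0.025],0],[[0,0,0.025],0],[[0,0,0.02],0],[[0,0,0.01],0],[[0,0,0],0],[[0,0,0],0]])

```text
time_s: 16.95
tool_pos: [0.6217, 0.0659, 0.0684]
orientation: [0.0, 0.663, 0.749, -0.0]
ft_force: [0.4, -1.6, -0.4]
grip_width: 0.0249
gripper_force: 50.0
```

```bash
python3 - <<'E'
from h import *
s=sense();p=s['tool_pos'];print(tj(p),psi(),s['ft_force'],s['wrist_torque'],s['grip_width'])
b=cams.camera('side')[140:250,275:385,::-1];a=cams.camera('top')[170:245,180:280,::-1]
o=np.zeros((600,800,3),np.uint8);a=cv2.resize(a,(400,300),interpolation=2);b=cv2.resize(b,(400,400),interpolation=2);o[:300,:400]=a;o[:400,400:]=b;cv2.imwrite('pics/p.png',o)
E
```

```text
[-66.6   0.   68.4] 96.99418514097381 [ 0.36682667 -1.64690278 -0.40007098] [0.03079668 0.05926197 0.08597311] 0.02492907994448824
```

drive_tool(series=[[[0,0,0.012],0],[[0,0,0],0],[[0,0,0],0]])

```text
time_s: 17.35
tool_pos: [0.6218, 0.0662, 0.0661]
orientation: [0.0, 0.663, 0.749, 0.0]
ft_force: [-0.9, -1.1, 1.6]
grip_width: 0.0248
gripper_force: 50.0
```

drive_tool(series=[[[0,0,0],0],[[0,0,0],0],[[0,0,0],0],[[0,0,0],0],[[0,0,0],0]], hand=-0.25)

```text
time_s: 17.85
tool_pos: [0.6217, 0.0661, 0.066]
orientation: [0.0, 0.663, 0.749, -0.0]
ft_force: [-0.0, -0.6, -1.0]
grip_width: 0.0327
gripper_force: 0.0
```

drive_tool(series=[[[0,0,-0.05],0],[[0,0,-0.1],0],[[-0.1,0,-0.15],0],[[-0.2,0,-0.15],0],[[-0.2,0,-0.15],0],[[-0.2,0,0],0],[[-0.2,0,0],0],[[-0.2,0,0],0],[[0,0,0],0]])

```text
time_s: 18.75
tool_pos: [0.6494, -0.1576, 0.1871]
orientation: [0.002, 0.664, 0.747, -0.0]
ft_force: [0.4, 0.0, -0.1]
grip_width: 0.0329
gripper_force: 0.0
```

```bash
cat >> ov.py <<'E'
E
python3 - <<'E'
import sys
from h import *
from ov import b2w
s=sense();print(tj(s['tool_pos']),s['ft_force'],s['time_s'])
q=J;x=np.r_[-72,55,55+13*np.sin(np.linspace(0,np.pi,15)),55,-72,-72];y=np.r_[-13,-13,-13*np.cos(np.linspace(0,np.pi,15)),13,13,-13]
P=b2w(np.c_[x,y,0*x+12],q);o=[]
for n,(x0,y0,k) in [('top',(180,170,4.)),('side',(285,145,4.))]:
    im=cams.camera(n)[y0:y0+(75 if n=='top' else 110),x0:x0+98,::-1];im=cv2.resize(im,None,fx=k,fy=k,interpolation=2)
    im2=im.copy();p=(proj(n,P)-[x0,y0]+.5)*k-.5
    cv2.polylines(im2,[np.round(p*8).astype(int)],False,(0,0,255),1,16,3);o.append((im,im2))
W=np.zeros((600,800,3),np.uint8)
k=o[1][0];W[:440,:392]=k;W[:440,400:792]=o[1][1]
W2=np.zeros((600,800,3),np.uint8);W2[:300,:392]=o[0][0];W2[:300,400:792]=o[0][1]
W=cv2.resize(np.vstack([W[:440],W2[:300]]),(648,600));cv2.imwrite('pics/q.png',W)
E
```

```text
[-2.918e+02  2.000e-01  1.871e+02] [ 0.39654321  0.04382844 -0.10686004] 18.75
```

View pics/q.png

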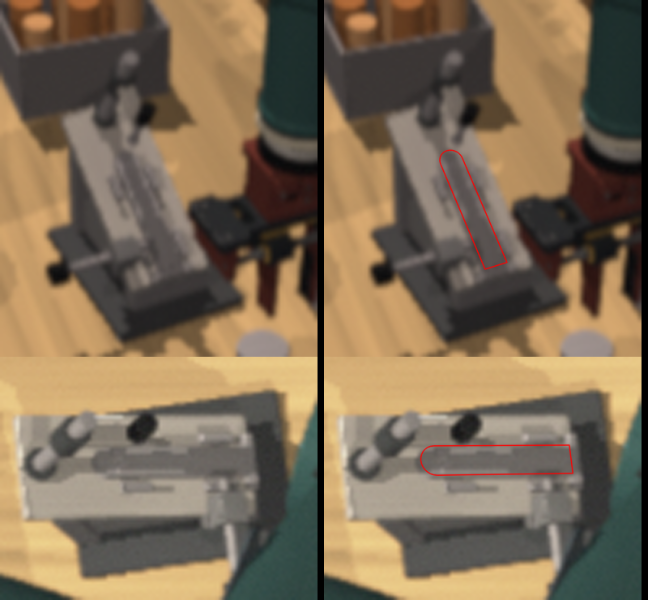

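drive_tool(series=[[[0.2,0,0.1],0],[[0.2,0,0.1],0],[[0.2,0,0.1],0],[[0.2,0,0.1],0],[[0.2,0,0.1],0],[[0.12,0,0],0],[[0,0,0],0],[[0,0,0],0]], hand=-1, squeeze=10)

```text
time_s: 19.65
tool_pos: [0.621, 0.0715, 0.0865]
orientation: [0.0, 0.662, 0.75, -0.0]
ft_force: [0.6, 0.2, -0.1]
grip_width: 0.0006
gripper_force: 0.0
```

```bash
python3 - <<'E'
from h import *
s=sense();p=s['tool_pos'];print(tj(p),psi(),s['ft_force'],s['grip_width'],s['time_s']);go(*jig(-65),.067,97.1)
E
```

```text
[-60.9   0.1  86.5] 97.15421544727997 [ 0.63674943  0.1931979  -0.0691794 ] 0.0005547836365140672 19.65
turn 0.0003 shift [-0.02   0.     0.097]
```

drive_tool(series=[[[-0.02,0,0.03],0],[[0,0,0.03],0],[[0,0,0.02],0],[[0,0,0.01],0],[[0,0,0.01],0],[[0,0,0.005],0],[[0,0,0],0]])

```text
time_s: 20.35
tool_pos: [0.6216, 0.0656, 0.0662]
orientation: [0.0, 0.663, 0.749, -0.0]
ft_force: [-3.2, -2.4, 10.3]
grip_width: 0.0009
gripper_force: 4.6
```

```bash
python3 - <<'E'
from h import *
s=sense();p=s['tool_pos'];print(tj(p),s['ft_force'])
E
```

```text
[-66.8   0.2  66.2] [-3.17966881 -2.41426318 10.26147089]
```

drive_tool(series=[[[-0.01,0,0.006],0],[[-0.01,0,0.006],0],[[-0.01,0,0.006],0],[[0,0,0],0]])

```text
time_s: 20.75
tool_pos: [0.6239, 0.0597, 0.0628]
orientation: [0.001, 0.663, 0.749, 0.001]
ft_force: [0.6, -0.6, 7.9]
grip_width: 0.0008
gripper_force: 3.3
```

drive_tool(series=[[[0,0,-0.05],0],[[0,0,-0.1],0],[[-0.1,0,-0.2],0],[[-0.2,0,-0.1],0],[[-0.1,0,0],0],[[0,0,0],0]])

```text
time_s: 21.35
tool_pos: [0.6334, -0.022, 0.153]
orientation: [0.001, 0.664, 0.748, 0.0]
ft_force: [-0.0, 0.0, 0.4]
grip_width: 0.0004
gripper_force: 0.0
```

```bash
python3 - <<'E'
from h import *
s=sense();p=s['tool_pos'];print(tj(p),psi(),s['ft_force'],s['time_s']);go(*jig(-150,124),.16,7.1);go(*jig(-49,124),.16,7.1)
E
```

```text
[-155.2   -0.7  153. ] 96.82721146866916 [-0.02528944  0.04080691  0.39612067] 21.35
turn 0.4985 shift [-0.623 -0.026 -0.035]
turn 0.4985 shift [-0.623 -0.531 -0.035]
```

drive_tool(series=[[[0,0,0],0.0415],[[0,0,0],0.0415],[[0,0,0],0.0415],[[0,0,0],0.0415],[[0,0,0],0.0415],[[0,0,0],0.0415],[[0,0,0],0.0415],[[0,0,0],0.0415],[[0,0,0],0.0415],[[0,0,0],0.0415],[[0,0,0],0.0415],[[0,0,0],0.0415]], hand=0)

```text
time_s: 22.55
tool_pos: [0.6313, -0.0179, 0.1509]
orientation: [-0.0, 0.998, 0.062, -0.001]
ft_force: [0.3, 0.6, 1.0]
grip_width: 0.0441
gripper_force: 0.0
```

drive_tool(series=[[[-0.2,-0.005,-0.01],0],[[-0.2,-0.005,-0.01],0],[[-0.2,-0.005,-0.01],0],[[-0.02,-0.1,0],0],[[0,-0.15,0],0],[[0,-0.15,0],0],[[0,-0.1,0],0],[[0,-0.01,0],0],[[0,0,0],0],[[0,0,0],0]])

```text
time_s: 23.55
tool_pos: [0.4957, 0.0688, 0.1573]
orientation: [0.0, 0.998, 0.064, -0.0]
ft_force: [-0.4, -0.5, -0.7]
grip_width: 0.0441
gripper_force: 0.0
```

```bash
python3 - <<'E'
from h import *
s=sense();p=s['tool_pos'];print(tj(p),psi(),s['ft_force'],s['time_s']);go(*jig(-49,123),.061,7.1)
E
```

```text
[-48.2 124.7 157.3] 7.355828275781379 [-0.35827465 -0.53853917 -0.65973996] 23.55
turn 0.0014 shift [0.008 0.004 0.482]
```

drive_tool(series=[[[0.008,0.005,0.12],0.0014],[[0,0,0.12],0],[[0,0,0.12],0],[[0,0,0.12],0],[[0,0,0],0],[[0,0,0],0]])

```text
time_s: 24.15
tool_pos: [0.4974, 0.0676, 0.0614]
orientation: [0.0, 0.998, 0.061, -0.001]
ft_force: [-0.2, 0.1, -0.0]
grip_width: 0.044
gripper_force: 0.0
```

drive_tool(series=[[[0,0,0],0],[[0,0,0],0],[[0,0,0],0],[[0,0,0],0]], hand=-1, squeeze=30)

```text
time_s: 24.55
tool_pos: [0.4984, 0.0681, 0.0624]
orientation: [0.0, 0.998, 0.062, 0.001]
ft_force: [-0.6, -1.2, 6.3]
grip_width: 0.0255
gripper_force: 30.0
```

drive_tool(series=[[[0.03,0,0],0],[[0.03,0,0],0],[[0.03,0,0],0],[[0.03,0,0],0],[[0.03,0,0],0],[[0.02,0,0],0],[[0,0,0],0],[[0,0,0],0]])

```text
time_s: 25.35
tool_pos: [0.5302, 0.0722, 0.0623]
orientation: [0.0, 0.998, 0.062, -0.001]
ft_force: [-3.7, -2.1, 14.3]
grip_width: 0.0248
gripper_force: 30.0
```

```bash
python3 - <<'E'
from h import *
s=sense();p=s['tool_pos'];print(tj(p),psi(),s['ft_force'],s['time_s'],s['grip_width'])
E
```

```text
[-49.   90.1  62.3] 7.124296064159157 [-3.7057596  -2.12295079 14.33797945] 25.35 0.02483983498020692
```

drive_tool(series=[[[0,0,0],0],[[0,0,0],0],[[0,0,-0.1],0],[[0,0,-0.2],0],[[0,0,-0.2],0],[[0,0,-0.2],0],[[0,0,-0.2],0],[[0,0,-0.15],0],[[0,0,0],0]], hand=0)

```text
time_s: 26.25
tool_pos: [0.5338, 0.0726, 0.2757]
orientation: [0.0, 0.998, 0.062, 0.004]
ft_force: [1.2, 0.6, -0.2]
grip_width: 0.0437
gripper_force: 0.0
```

drive_tool(series=[[[0,0,0],-0.0417],[[0,0,0],-0.0417],[[0,0,0],-0.0417],[[0,0,0],-0.0417],[[0,0,0],-0.0417],[[0,0,0],-0.0417],[[0,0,0],-0.0417],[[0,0,0],-0.0417],[[0,0,0],-0.0417],[[0,0,0],-0.0417],[[0,0,0],-0.0417],[[0,0,0],-0.0417]], hand=-1, squeeze=20)

```text
time_s: 27.45
tool_pos: [0.5301, 0.0725, 0.2696]
orientation: [-0.001, 0.66, 0.752, -0.001]
ft_force: [0.0, 0.3, -0.1]
grip_width: 0.0005
gripper_force: 0.0
```

```bash
python3 - <<'E'
from h import *
s=sense();p=s['tool_pos'];print(tj(p),psi(),s['ft_force'],s['time_s'],s['grip_width']);go(*jig(-12),.25,97.1)
p=tri((329.6,179.8),(223.3,191.3))
pt=[proj(n,[*jig(-49,90),.079]) for n in('side','top')];print(pt)
t=cams.camera('top');V=t.max(2);m=(V[215:250,240:262]<48).astype(np.uint8);ys,xs=np.nonzero(m);print('knob top px',240+xs.mean(),215+ys.mean(),len(xs))
E
```

```text
[-48.7  90.1 269.6] 97.47611528620953 [ 0.01221793  0.29643252 -0.1393935 ] 27.45 0.0005192971428987839
turn 0.0021 shift [0.184 0.45  0.098]
[array([[311.33700713, 226.13892731]]), array([[252.08145752, 231.3024351 ]])]
knob top px 246.97826086956522 229.6086956521739 92
```

drive_tool(series=[[[0.06,0.15,0],0.002],[[0.06,0.15,0],0],[[0.06,0.15,0],0],[[0,0,0.05],0],[[0,0,0.05],0],[[0,0,0],0],[[0,0,0],0]])

```text
time_s: 28.2
tool_pos: [0.6147, 0.1185, 0.2506]
orientation: [-0.001, 0.664, 0.748, -0.001]
ft_force: [-0.0, 0.1, -0.4]
grip_width: 0.0004
gripper_force: 0.0
```

```bash
python3 - <<'E'
from h import *
s=sense();p=s['tool_pos'];print(tj(p),psi(),s['ft_force'],s['time_s']);go(*jig(-12),.229,97.1)
E
```

```text
[-13.5   0.5 250.6] 96.75081287949655 [-0.04636365  0.14509396 -0.37628526] 28.2
turn -0.0019 shift [0.008 0.003 0.108]
```

Lower slowly to find contact with the thumb knob.

drive_tool(series=[[[0.006,0.003,0.05],-0.0019],[[0,0,0.05],0],[[0,0,0.01],0],[[0,0,0.01],0],[[0,0,0],0]])

```text
time_s: 28.7
tool_pos: [0.6164, 0.1202, 0.2273]
orientation: [-0.0, 0.662, 0.75, -0.0]
ft_force: [-0.4, -0.3, 0.0]
grip_width: 0.0006
gripper_force: 0.1
```

```bash
python3 - <<'E'
from h import *
s=sense();p=s['tool_pos'];print(tj(p),psi(),s['ft_force'],s['time_s'])
E
```

```text
[-12.   -1.5 227.3] 97.14372250593529 [-0.40736193 -0.33191524  0.04511452] 28.7
```

drive_tool(series=[[[0.005,-0.006,0.0087],0],[[0.005,0,0.0087],0],[[0.005,0,0.0087],0],[[0,0,0],0]])

```text
time_s: 29.1
tool_pos: [0.6158, 0.1232, 0.2225]
orientation: [0.001, 0.662, 0.75, 0.0]
ft_force: [1.5, -1.2, 4.1]
grip_width: 0.0002
gripper_force: 1.4
```

drive_tool(series=[[[0.01,0,0.0173],0],[[0.01,0,0.0173],0],[[0.01,0,0.0173],0],[[0.01,0,0.0173],0],[[0,0,0],0]])

```text
time_s: 29.6
tool_pos: [0.6136, 0.1316, 0.2076]
orientation: [-0.001, 0.662, 0.75, -0.0]
ft_force: [1.3, -0.8, 1.7]
grip_width: 0.0003
gripper_force: 0.8
```

```bash
python3 - <<'E'
from h import *
s=sense();p=s['tool_pos'];print(tj(p),psi(),s['ft_force'],s['time_s'])
E
```

```text
[-4.000e-01 -1.000e-01  2.076e+02] 97.16231620460906 [ 1.25589116 -0.80939473  1.72417071] 29.6
```

drive_tool(series=[[[0.01,0,0.0173],0],[[0.01,0,0.0173],0],[[0.01,0,0.0173],0],[[0,0,0],0]])

```text
time_s: 30.0
tool_pos: [0.6129, 0.1374, 0.1972]
orientation: [-0.001, 0.662, 0.75, -0.0]
ft_force: [-0.1, -1.1, 1.1]
grip_width: 0.0007
gripper_force: 0.6
```

drive_tool(series=[[[0.005,0,0.0087],0],[[0.005,0,0.0087],0],[[0.005,0,0.0087],0],[[0,0,0],0],[[0,0,0],0]])

```text
time_s: 30.5
tool_pos: [0.6128, 0.14, 0.1927]
orientation: [-0.0, 0.662, 0.75, -0.0]
ft_force: [-0.5, -0.7, 2.9]
grip_width: 0.0003
gripper_force: 1.9
```

```bash
python3 - <<'E'
from h import *
s=sense();p=s['tool_pos'];a=tj(p);print(a,psi(),s['ft_force'],s['time_s'],'ztop',-(a[0]+10)*.5+(a[2]-85)*.866)
E
```

```text
[  8.   -0.3 192.7] 97.14518903219475 [-0.47204482 -0.74552556  2.94041281] 30.5 ztop 84.2682
```

drive_tool(series=[[[0.005,0,0.0087],0],[[0.003,0,0.0055],0],[[0,0,0],0],[[0,0,0],0]])

```text
time_s: 30.9
tool_pos: [0.6126, 0.1415, 0.1901]
orientation: [-0.0, 0.662, 0.75, -0.0]
ft_force: [-1.7, -2.2, 4.5]
grip_width: 0.0002
gripper_force: 2.8
```

```bash
python3 - <<'E'
from h import *
s=sense();p=s['tool_pos'];a=tj(p);print(a,psi(),s['ft_force'],s['time_s'],'ztop',-(a[0]+10)*.5+(a[2]-85)*.866)
E
```

```text
[  9.5  -0.3 190.1] 97.1502126431824 [-1.73037743 -2.22970931  4.47903788] 30.9 ztop 81.2666
```

drive_tool(series=[[[-0.03,0,-0.06],0],[[-0.05,0,-0.15],0],[[0,0,-0.2],0],[[0,0.2,-0.1],0],[[-0.2,0,0],0],[[-0.2,0,0],0],[[-0.2,0,0],0],[[-0.2,0,0],0],[[-0.2,0,0],0],[[-0.2,0,0],0],[[-0.2,0,0],0],[[-0.1,-0.1,0],0]])

```text
time_s: 32.1
tool_pos: [0.6733, -0.1731, 0.2914]
orientation: [0.001, 0.662, 0.749, -0.0]
ft_force: [-0.5, 0.3, -0.7]
grip_width: 0.0008
gripper_force: 0.0
```

```bash
python3 - <<'E'
from h import *
s=sense();print(tj(s['tool_pos']),s['time_s'])
o=np.zeros((600,800,3),np.uint8)
a=cv2.resize(cams.camera('top')[170:250,175:275,::-1],(400,320),interpolation=2);b=cv2.resize(cams.camera('side')[145:245,290:370,::-1],(400,500),interpolation=2)
o[:320,:400]=a;o[:500,400:]=b
for d in(3,6,9):
    z=60+12-d;P=[*jig(62*.866-z*.5),.085+31e-3+z*.866e-3];print(d,proj('top',P),proj('side',P))
cv2.imwrite('pics/f.png',o)
E
```

```text
[-310.1  -21.6  291.4] 32.1
3 [[218.36865758 195.71935749]] [[326.77329542 185.19717777]]
6 [[217.99410555 196.03384636]] [[326.57459697 185.59072623]]
9 [[217.62091667 196.34722259]] [[326.37663084 185.9828238 ]]
```

View pics/f.png

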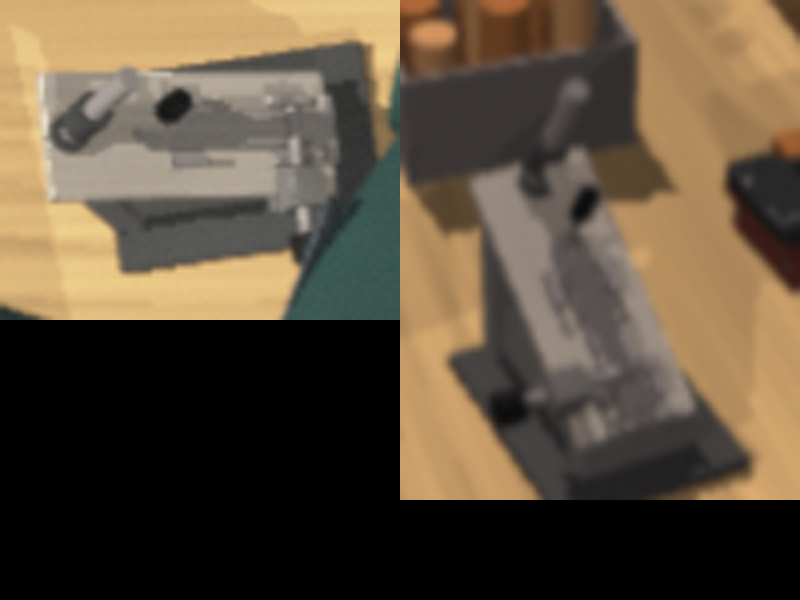

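The final pictures show the bolt home over the seated scraper: the bolt knob is at about (302, 226) in the side view. The gauge knob is at (218.1, 195.9) in the top view and (326.6, 185.6) in the side view. Both match a foot push of 6 mm.

drive_tool(series=[[[0,0,0],0],[[0,0,0],0],[[0,0,0],0]])

```text
time_s: 32.5
tool_pos: [0.6724, -0.1681, 0.2921]
orientation: [0.0, 0.661, 0.75, 0.0]
ft_force: [0.3, 0.2, -0.1]
grip_width: 0.0004
gripper_force: 0.0
```

```bash
python3 -c "
from plant import ticket;print(ticket.close_job())"
```

```text
the job is handed in; nothing more can be done
None
```

The job is handed in at 32.5 s of the 67 s, no verdict returned: the round-nosed scraper lies flat on the bed at the low stop as far as the cameras and a light press can tell, the bolt was pushed fully home over it, then the gauge was pushed down until its foot was in about 6 mm.

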